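Gas the stock bottles

TASK

Stand every stock bottle upright in the white gassing tray; only then open the red gas valve fully and, with it open, press the yellow pedal fully down to its stop and keep it down for five seconds. Then let the pedal up, shut the valve fully, and only after that move all the bottles to the blue tray, standing upright. Leave the tape roll, the orange box and the notebook where they are; a bottle may get knocked aside, so check that all of them are in the white tray while the pedal is down.

Things in the scene. Friction and masses are not known exactly. Their poses are not given: they have to be found in the camera images.
- bottle1_center (a point): Centre (on the axis, 47.5 mm above its foot) of a flask-shaped bottle 95 mm tall, 0.15 kg, heavy at the foot: tan and white round base, 60 mm across, 36 mm high; clear shoulder; then from 44 mm up to the top a straight neck 32 mm across with a green plug flush with it. Grip it by the neck. z is its axis. Starts upright on the bench at the robot's left, or is absent. A knock slides it, not tips it.
- bottle2_center (a point): Centre (on the axis, 47.5 mm above its foot) of a flask-shaped bottle 95 mm tall, 0.15 kg, heavy at the foot: tan and white round base, 60 mm across, 36 mm high; clear shoulder; then from 44 mm up to the top a straight neck 32 mm across with a green plug flush with it. Grip it by the neck. z is its axis. Starts upright on the bench at the robot's left, or is absent. A knock slides it, not tips it.
- bottle3_center (a point): Centre (on the axis, 47.5 mm above its foot) of a flask-shaped bottle 95 mm tall, 0.15 kg, heavy at the foot: tan and white round base, 60 mm across, 36 mm high; clear shoulder; then from 44 mm up to the top a straight neck 32 mm across with a green plug flush with it. Grip it by the neck. z is its axis. Starts upright on the bench at the robot's left, or is absent. A knock slides it, not tips it.
- bottle4_center (a point): Centre (on the axis, 47.5 mm above its foot) of a flask-shaped bottle 95 mm tall, 0.15 kg, heavy at the foot: tan and white round base, 60 mm across, 36 mm high; clear shoulder; then from 44 mm up to the top a straight neck 32 mm across with a green plug flush with it. Grip it by the neck. z is its axis. Starts upright on the bench at the robot's left, or is absent. A knock slides it, not tips it.
- gas_tray: White gassing tray with a grey pad on its floor and a short brass inlet on its outer +x side. 170 x 170 mm outside and 27 mm high over all, open on top, walls and floor 5 mm thick (inner 160 x 160 mm), fixed to the bench. Origin at the centre of its underside; x and y along its sides, z up; its inner floor lies 5 mm above the origin. Room for four bottles two by two, 80 mm apart. The white and the blue tray may be swapped between starts.
- blue_tray: Plain blue tray, for the finished bottles. 170 x 170 mm outside and 27 mm high over all, open on top, walls and floor 5 mm thick (inner 160 x 160 mm), fixed to the bench. Origin at the centre of its underside; x and y along its sides, z up; its inner floor lies 5 mm above the origin. Room for four bottles two by two, 80 mm apart. The white and the blue tray may be swapped between starts.
- valve (a joint): Quarter-turn gas valve, rad: 0 = shut stop (lever square to the brass pipe, pointing to the robot's right, -y of the valve block), 1.571 = open stop (lever along the pipe, pointing away from the robot, +x of the block); it grows anticlockwise seen from above. It stays where it is left, with about 0.15 N m of friction (2 to 3 N at the lever's end). It starts shut or up to 0.08 rad from it.
- valve_axis (a point): Point on the upright axis of the valve's red lever, in the middle of the lever's thickness, 100 mm above the bench. The lever is a straight bar 16 mm wide and 12 mm thick reaching from 10 mm behind the axis to 80 mm out; nothing is beneath it beyond 38 mm from the axis but, in the open position, the ends of the brass pipe (up to 40 mm out, top 88 mm above the bench). The grey block below it is 70 x 70 mm and 55 mm high, fixed to the bench.
- valve_end (a point): Point on the centre line of the red valve lever, 65 mm from its axis and 15 mm short of its tip, in the middle of its thickness; it moves with the lever. In some starts the free end of the raised pedal, up to 80 mm high, stands close to or just under the tip of the open lever.
- pedal (a joint): Gas pedal, rad: 0 = up (rest), 0.26 = down on its stop. A spring returns it; at the pad the force is about 5 N at first and 13 N at the stop, where the pad has gone down 34 mm.
- pedal_pad (a point): Point on the top face of the yellow pedal plate's black rubber pad, on the centre line, 130 mm from the hinge; moves with the pedal, about 70 mm above the bench when up and 37 mm when down. The pad is 75 mm long and 70 mm wide; this point lies 25 mm from its end nearer the robot.
- pedal_base: Grey base plate of the pedal, 190 x 110 x 12 mm, fixed to the bench; origin at the centre of its underside. The hinge lies along its y axis at x = +80 mm, 30 mm up; the free end of the pedal plate points to -x, towards the robot.
- tape_roll: Bystander: blue roll of tape lying flat, 72 mm across, 24 mm high; origin under its centre.
- tip_box: Bystander: orange box, 85 x 120 x 45 mm; origin under its centre.
- notebook: Bystander: black notebook lying flat, 150 x 110 x 12 mm; origin under its centre.

How it is judged:
On the way, in this order (a step that is already met when the one before it is completed fails the run):
1. every bottle stands upright in the white tray, with the valve still shut (x of bottle1_center in the frame of gas_tray between -0.056 and 0.056 m and y of bottle1_center in the frame of gas_tray between -0.056 and 0.056 m and z of bottle1_center in the frame of gas_tray between 0.045 and 0.06 m and angle between each of bottle1_center, bottle2_center, bottle3_center, bottle4_center's own z axis and vertical below 0.2 rad and x of bottle2_center in the frame of gas_tray between -0.056 and 0.056 m and y of bottle2_center in the frame of gas_tray between -0.056 and 0.056 m and z of bottle2_center in the frame of gas_tray between 0.045 and 0.06 m and x of bottle3_center in the frame of gas_tray between -0.056 and 0.056 m and y of bottle3_center in the frame of gas_tray between -0.056 and 0.056 m and z of bottle3_center in the frame of gas_tray between 0.045 and 0.06 m and x of bottle4_center in the frame of gas_tray between -0.056 and 0.056 m and y of bottle4_center in the frame of gas_tray between -0.056 and 0.056 m and z of bottle4_center in the frame of gas_tray between 0.045 and 0.06 m and value of joint valve below 0.3 rad), for 0.3 s.
2. the valve is turned fully open (within 0.1 rad of its stop) (value of joint valve above 1.47 rad), for 0.2 s.
3. the pedal is kept down on its stop (above 0.235 rad) for 4.5 s with the valve open and all bottles upright in the white tray (x of bottle1_center in the frame of gas_tray between -0.056 and 0.056 m and y of bottle1_center in the frame of gas_tray between -0.056 and 0.056 m and z of bottle1_center in the frame of gas_tray between 0.045 and 0.06 m and angle between each of bottle1_center, bottle2_center, bottle3_center, bottle4_center's own z axis and vertical below 0.2 rad and x of bottle2_center in the frame of gas_tray between -0.056 and 0.056 m and y of bottle2_center in the frame of gas_tray between -0.056 and 0.056 m and z of bottle2_center in the frame of gas_tray between 0.045 and 0.06 m and x of bottle3_center in the frame of gas_tray between -0.056 and 0.056 m and y of bottle3_center in the frame of gas_tray between -0.056 and 0.056 m and z of bottle3_center in the frame of gas_tray between 0.045 and 0.06 m and x of bottle4_center in the frame of gas_tray between -0.056 and 0.056 m and y of bottle4_center in the frame of gas_tray between -0.056 and 0.056 m and z of bottle4_center in the frame of gas_tray between 0.045 and 0.06 m and value of joint valve above 1.47 rad and value of joint pedal above 0.235 rad), for 4.5 s.
4. the pedal is up and the valve shut (within 0.1 rad of its stop) while no bottle is yet in the blue tray (value of joint pedal below 0.05 rad and value of joint valve below 0.1 rad and horizontal distance between each of bottle1_center, bottle2_center, bottle3_center, bottle4_center and blue_tray above 0.1 m), for 0.2 s.
At the end, for the whole second after the job is handed in: Every bottle stands upright (within 0.2 rad) and at rest on the floor of the blue tray, the valve is shut to within 0.1 rad and the pedal is up (x of bottle1_center in the frame of blue_tray between -0.056 and 0.056 m and y of bottle1_center in the frame of blue_tray between -0.056 and 0.056 m and z of bottle1_center in the frame of blue_tray between 0.045 and 0.06 m and angle between each of bottle1_center, bottle2_center, bottle3_center, bottle4_center's own z axis and vertical below 0.2 rad and x of bottle2_center in the frame of blue_tray between -0.056 and 0.056 m and y of bottle2_center in the frame of blue_tray between -0.056 and 0.056 m and z of bottle2_center in the frame of blue_tray between 0.045 and 0.06 m and x of bottle3_center in the frame of blue_tray between -0.056 and 0.056 m and y of bottle3_center in the frame of blue_tray between -0.056 and 0.056 m and z of bottle3_center in the frame of blue_tray between 0.045 and 0.06 m and x of bottle4_center in the frame of blue_tray between -0.056 and 0.056 m and y of bottle4_center in the frame of blue_tray between -0.056 and 0.056 m and z of bottle4_center in the frame of blue_tray between 0.045 and 0.06 m and linear speed of each of bottle1, bottle2, bottle3, bottle4 below 0.02 m/s and value of joint valve below 0.1 rad and value of joint pedal below 0.05 rad); the robot touches nothing.
It fails at once if the tape roll is moved more than 30 mm (distance of tape_roll from where it was at the start of the episode above 0.03 m).
It fails at once if the orange box is moved more than 30 mm (distance of tip_box from where it was at the start of the episode above 0.03 m).
It fails at once if the notebook is moved more than 30 mm (distance of notebook from where it was at the start of the episode above 0.03 m).
Of bottle1, bottle2, bottle3, bottle4 only 2 to 4 are there at a start; the rules pass over those that are not, and their reading is None.
At some moment in a run one of bottle1, bottle2, bottle3, bottle4 may be knocked a few centimetres aside while the robot is not near it.
It also fails if it takes over 210 s, if anything falls off the work surface, if the arm or the gripper's body presses on something with over 40 N, if the wrist force passes 120 N, or if a joint passes its speed limit or range.

ROBOT

A 6-joint arm with a two-finger parallel gripper is mounted at the origin on the work surface. World frame = base frame: x ahead of the robot, y to its left, z up, the work surface at z = 0. Lengths are in m, angles in rad, forces in N, time in s.
With the tool pointing down it reaches from about 0.325 to 0.925 m from the base axis. Payload 3.1 kg.
Tool frame: the origin (TCP) lies at the very end of the fingers, on their centre line; the grasp point (between the pads) lies arm.grip_point_offset behind it (arm.grip_point_offset is the distance from the TCP to the grasp point, in m); z points along the fingers, y is the line along which they close (so a half turn about z gives the same grasp; the last joint's range is limited). The gripper opens to 85 mm and grips with 20 to 120 N. Pads are 22 mm wide; open, the fingers measure 114 mm over their backs; the gripper's body (76 mm by 85 mm) begins 54 mm behind the grasp point. The pads swing forward as they close: fully open they stand 13 mm farther back than shut.
Start: joints at [-1.249, 0.217, 1.613, -0, 1.311, -0.112], TCP at [0.263, -0.567, 0.231] pointing down, gripper open.
Joint ranges: [-2.75, 2.75], [-0.78, 2.1], [0.31, 2.55], [-1.13, 4.27], [0.13, 2.63], [-2.58, 2.58]. Speed limits (rad/s): [2.79, 2.79, 3.14, 3.14, 3.14, 3.14].

INTERFACE

Orientations are given as a 3x3 rotation matrix whose columns are the frame's x, y, z axes.
In Python, from rig import arm, hand, get_image, ticket, masks_of, tip_of, get_time, get_joints, get_joint_vel, get_joint_torque, get_tool_pos, get_ee_rot, get_ft_force, get_moment, get_finger_gap, get_finger_force gives the robot as it stands. Calls block until the motion is done:
- arm.movep(position, orientation): joint-space move of the TCP to a pose.
- arm.move_l(position, attitude=None, v=0.15, guard=None): straight line of the TCP; attitude=None keeps the orientation; v is the mean speed in m/s. With guard (N) it stops when the force on the tool has changed by that much, and returns True; else False.
- arm.move_j(angles): joint-space move.
- hand.open_jaws() and hand.close_gripper(f_grip=None): open the fingers fully, or close them until they stop; f_grip is the grip in N (None keeps the last).
- arm.pause(seconds).
- arm.ik(position, orientation): joint angles nearest the present ones, or None.
- get_image(name): name is "scene" or "top" or "wrist"; returns a dict with "image" (384x512x3 uint8, red, green, blue), "fx", "fy", "cx", "cy" (pixels), "dist" ([k1, k2, p1, p2, k3] as OpenCV has them; the pictures are not rectified), "R" (3x3) and "t" (3): a world point X has camera coordinates R X + t. Camera axes: x right, y down, z forward; pixel columns grow to the right and rows downward; lengths in m; the calibration is good to about 2 mm. A picture is of the moment at which its call begins. There is no depth.
A pose or a line that the arm cannot do raises arm.Unreachable and nothing moves.
- ticket.finish_job(): hands the job in; it is judged then, once.
Trained networks look in a picture, given as the dict that the camera call returned (one of the last four; its "shot" number tells which), for a name from the list of things; names that differ only in an ending like _2 or _b are one class to them, and where a whole thing is asked for, a point or a joint stands for the part that bears it (a point fixed in the world has none). Each returns a list of dicts, best first, with "p" (0 to 1); they miss things now and then, are a little off and sometimes report something else, mostly with a low value. They report only what shows in the picture. A call takes as long as a camera call.
- masks_of(picture, target): "region" (384x512 bool, what is visible of it) and "bbox" ([left, top, right, bottom] as shares, 0 to 1, of the picture: columns of its width, rows of its height, round what is visible of it).
- tip_of(picture, target): "xy" ([column, row] as shares, 0 to 1, of the picture: columns of its width, rows of its height: a listed point, or the origin of a listed thing).
Readings, each from a call of its own:
- get_time(): time.
- get_joints(): joint angles.
- get_joint_vel(): joint speeds.
- get_joint_torque(): joint torques, N m.
- get_tool_pos(): TCP position.
- get_ee_rot(): TCP orientation.
- get_ft_force(): force on the tool from outside, world axes, zero at the start.
- get_moment(): the same for the moment, N m.
- get_finger_gap(): finger opening in m.
- get_finger_force(): force on a finger pad.
Only numpy, scipy, OpenCV 4.12 (cv2) and the standard library are available. Lean on these libraries where they do the work, as an engineer would, in place of code of your own. Each camera call takes 0.05 s, during which the arm holds its last target. There are 200 camera calls.

## Working session

There is one attempt and no reset: what is moved stays moved. The work goes in short steps, each a Python script; the robot and the scene stay as the last script left them, time stands still between calls to the robot, and variables do not carry over. Pictures are saved under pics/ and viewed, at most 14 in all, crops included, and the job is handed in when it is done.

```bash
mkdir -p pics
cat > h.py <<'E'
import numpy as np, cv2
from rig import *
def cam(p):
    K=np.array([[p["fx"],0,p["cx"]],[0,p["fy"],p["cy"]],[0,0,1.]]); return K,np.array(p["dist"],float),np.array(p["R"]),np.array(p["t"])
def ray(p,xy):
    K,d,R,t=cam(p); u=cv2.undistortPoints(np.array([[[xy[0]*512,xy[1]*384]]],float),K,d)[0,0]
    return -R.T@t, R.T@np.array([u[0],u[1],1])
def at_z(p,xy,z):
    c,d=ray(p,xy); return c+d*(z-c[2])/d[2]
def tri(rs):
    A=np.zeros((3,3));b=np.zeros(3)
    for c,d in rs:
        d=d/np.linalg.norm(d);M=np.eye(3)-np.outer(d,d);A+=M;b+=M@c
    X=np.linalg.solve(A,b); return X,max(np.linalg.norm(np.cross(X-c,d/np.linalg.norm(d))) for c,d in rs)
def save(p,n): cv2.imwrite(f"pics/{n}.png",p["image"][:,:,::-1])
def down(yaw):
    c,s=np.cos(yaw),np.sin(yaw)   # tool y closes along (-s.. )
    x=np.array([c,s,0]);z=np.array([0,0,-1.]);return np.c_[x,np.cross(z,x),z]
E
python3 - <<'E'
from h import *
S=get_image("scene");T=get_image("top")
im=np.hstack([S["image"],T["image"]]); 
save(S,"s0");save(T,"t0")
for n,z in [("bottle1_center",.0475),("gas_tray",0),("blue_tray",0),("valve_axis",.1),("valve_end",.1),("pedal_pad",.07),("pedal_base",0),("tape_roll",0),("tip_box",0),("notebook",0)]:
    for nm,p in (("S",S),("T",T)):
        print(n,nm,[(round(r["p"],2),np.round(np.array(r["xy"])*[512,384]).astype(int).tolist(),np.round(at_z(p,r["xy"],z)[:2],3).tolist()) for r in tip_of(p,n)])
print(arm.grip_point_offset,get_ee_rot().round(2).tolist(),get_time(), get_ft_force())
for p in(S,T): print((-p["R"].T@p["t"]).round(2))
E
```

```text
bottle1_center S [(0.83, [330, 141], [0.446, 0.36]), (0.21, [344, 164], [0.561, 0.359])]
bottle1_center T [(0.61, [123, 260], [0.444, 0.371]), (0.27, [167, 202], [0.596, 0.255])]
gas_tray S [(0.77, [271, 186], [0.537, 0.104])]
gas_tray T [(0.73, [409, 256], [0.448, -0.391]), (0.71, [222, 218], [0.555, 0.114]), (0.2, [389, 193], [0.62, -0.336])]
blue_tray S [(0.75, [214, 212], [0.573, -0.11])]
blue_tray T [(0.67, [307, 213], [0.567, -0.112]), (0.18, [291, 130], [0.791, -0.072])]
valve_axis S [(0.5, [139, 180], [0.449, -0.309])]
valve_axis T [(0.74, [410, 255], [0.46, -0.36]), (0.73, [389, 257], [0.455, -0.306])]
valve_end S [(0.45, [119, 188], [0.46, -0.372]), (0.39, [308, 150], [0.508, 0.243])]
valve_end T [(0.63, [411, 255], [0.458, -0.364])]
pedal_pad S [(0.95, [140, 220], [0.576, -0.334])]
pedal_pad T [(0.64, [396, 206], [0.582, -0.335])]
pedal_base S [(0.8, [148, 243], [0.618, -0.332])]
pedal_base T [(0.68, [388, 195], [0.615, -0.334])]
tape_roll S [(0.82, [233, 166], [0.409, 0.007]), (0.23, [246, 264], [0.788, -0.068])]
tape_roll T [(0.56, [262, 275], [0.403, 0.01])]
tip_box S [(0.73, [302, 248], [0.792, 0.109])]
tip_box T [(0.97, [222, 130], [0.793, 0.115])]
notebook S [(0.85, [246, 265], [0.789, -0.07]), (0.58, [231, 167], [0.408, 0.001])]
notebook T [(0.72, [295, 129], [0.795, -0.083])]
0.0187 [[0.91, 0.42, -0.0], [0.42, -0.91, -0.0], [-0.0, 0.0, -1.0]] 1.1 [-0.46199222  0.30829921  0.14232579]
[ 1.31 -0.22  1.09]
[0.55 0.03 1.26]
```

View pics/s0.png

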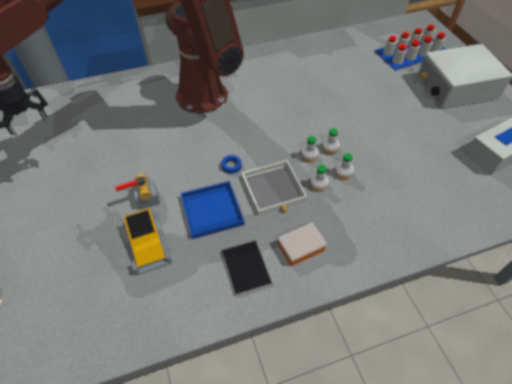

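View pics/t0.png

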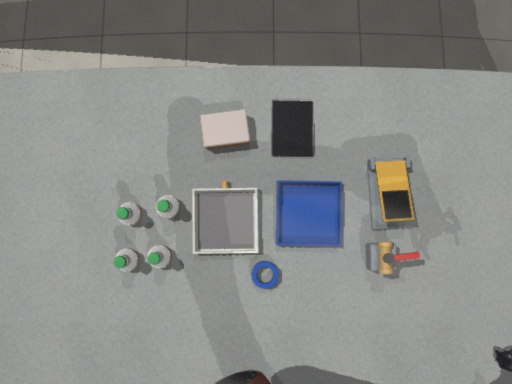

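Scene: four bottles (green plugs in the top view at about (124,213), (163,206), (120,262), (154,258)). The white tray is at (226,221), blue at (309,213), the tape at (265,275), the valve at (388,257) with its lever to -y, and the pedal at (392,195). Next I refine the plug and tray positions.

```bash
cat >> h.py <<'E'
def blobs(p,z,lo=(50,120,50),hi=(75,255,255),amin=15,amax=2000):
    m=cv2.inRange(cv2.cvtColor(p["image"],cv2.COLOR_RGB2HSV),lo,hi)
    n,_,st,c=cv2.connectedComponentsWithStats(m)
    return [at_z(p,(c[i]+.5)/[512,384],z)[:2] for i in range(1,n) if amin<st[i,4]<amax]
def bottles():
    T=get_image("top");S=get_image("scene")
    a=blobs(T,.095,amin=25);b=blobs(S,.09,amin=15)
    return a,b
def quad(p,name,z):
    r=masks_of(p,name)[0]; m=r["region"].astype(np.uint8)
    c,_=cv2.findContours(m,cv2.RETR_EXTERNAL,cv2.CHAIN_APPROX_NONE); c=max(c,key=cv2.contourArea)[:,0]
    w=np.array([at_z(p,(q+.5)/[512,384],z)[:2] for q in c],np.float32)
    return r["p"],cv2.minAreaRect(w)
E
python3 - <<'E'
from h import *
a,b=bottles(); print(np.round(a,3).tolist());print(np.round(b,3).tolist())
T=get_image("top");S=get_image("scene")
for n in("gas_tray","blue_tray"):
    for p in(T,S):
        print(n,quad(p,n,.027))
for n in ("tip_box","notebook","tape_roll"): print(n,quad(T,n,{"tip_box":.045,"notebook":.012,"tape_roll":.024}[n]))
for n in("valve_end","pedal_pad"):
    for r in masks_of(T,n): print(n,r["p"],np.array(r["bbox"])*[512,384,512,384],r["region"].sum())
print("red",[x.round(3).tolist() for x in blobs(T,.106,(172,150,80),(180,255,255))],[x.round(3).tolist() for x in blobs(T,.106,(0,200,80),(5,255,255))])
im=cv2.resize(T["image"][150:290,350:440],None,fx=5,fy=4.2,interpolation=cv2.INTER_CUBIC);cv2.imwrite("pics/v0.png",im[:,:,::-1])
E
```

```text
[[0.584, 0.255], [0.566, 0.358], [0.453, 0.278], [0.444, 0.365]]
[[0.45, 0.366], [0.46, 0.279], [0.571, 0.361], [0.59, 0.257]]Traceback (most recent call last):
  File "<stdin>", line 6, in <module>
  File "h.py", line 28, in quad
    r=masks_of(p,name)[0]; m=r["region"].astype(np.uint8)
      ~~~~~~~~~~~~~~~~^^^
IndexError: list index out of range
```

```bash
sed -i 's/    r=masks_of(p,name)\[0\]; m=/    rs=masks_of(p,name)\n    if not rs: return None\n    r=rs[0]; m=/' h.py
python3 - <<'E'
from h import *
T=get_image("top");S=get_image("scene")
for n in("gas_tray","blue_tray"):
    for p in(T,S):
        print(n,quad(p,n,.027))
for n in ("tip_box","notebook","tape_roll"): print(n,quad(T,n,{"tip_box":.045,"notebook":.012,"tape_roll":.024}[n]))
for n in("valve_end","pedal_pad"):
    print(n,quad(T,n,.106 if n[0]=="v" else .07),quad(S,n,.106 if n[0]=="v" else .07))
print("red",[x.round(3).tolist() for x in blobs(T,.106,(172,150,80),(180,255,255))],[x.round(3).tolist() for x in blobs(T,.106,(0,200,80),(5,255,255))])
im=cv2.resize(T["image"][150:290,350:440],None,fx=5,fy=4.2,interpolation=cv2.INTER_CUBIC);cv2.imwrite("pics/v0.png",im[:,:,::-1])
E
```

```text
gas_tray (0.59, ((0.556410551071167, 0.10485848784446716), (0.18838268518447876, 0.1675259917974472), 0.17218545079231262))
gas_tray (0.75, ((0.5632879734039307, 0.10483021289110184), (0.1804632693529129, 0.20393937826156616), 88.98756408691406))
blue_tray (0.72, ((0.567093014717102, -0.11521214246749878), (0.17515011131763458, 0.17469440400600433), 88.72772216796875))
blue_tray (0.78, ((0.5792813301086426, -0.11396244168281555), (0.17289067804813385, 0.19645465910434723), 88.28949737548828))
tip_box (0.78, ((0.7856770157814026, 0.10483509302139282), (0.09038376808166504, 0.11972036957740784), 7.428435325622559))
notebook (0.91, ((0.7960648536682129, -0.0730675607919693), (0.11009638756513596, 0.15098877251148224), 89.11848449707031))
tape_roll (0.75, ((0.4055100381374359, 0.0015407279133796692), (0.0666385143995285, 0.06655719876289368), 44.83039474487305))
valve_end (0.74, ((0.4537074565887451, -0.3355255722999573), (0.02271619811654091, 0.09033360332250595), 0.9176135063171387)) (0.56, ((0.6336060166358948, -0.12072346359491348), (0.1570035070180893, 0.17536218464374542), 88.78363037109375))
pedal_pad (0.58, ((0.6226814985275269, -0.33186087012290955), (0.16123051941394806, 0.08133183419704437), 8.060554504394531)) (0.98, ((0.6394771933555603, -0.3321850299835205), (0.1855645775794983, 0.08100621402263641), 3.9397552013397217))
red [] []
```

View pics/v0.png

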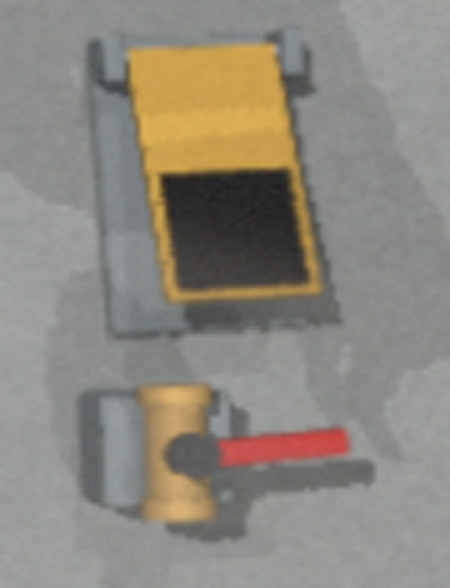

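White tray ≈ (0.55, 0.105), blue ≈ (0.567, -0.115), both nearly square to the world axes. The crop shows the lever pointing to -y and the pedal plate turned a few degrees. I start moving and check from near with the wrist camera.

Run:
```python
from h import *
D=down(3*np.pi/4)
t=get_time()
arm.movep([.553,.106,.33],D); print("t",get_time()-t, get_joints())
W=get_image("wrist");save(W,"w0")
print(quad(W,"gas_tray",.027),[ (r["p"],at_z(W,r["xy"],0).round(3)) for r in tip_of(W,"gas_tray")])
T=get_image("top")
t=get_time();arm.movep([.5685,.358,.22],D); print("t",get_time()-t)
W=get_image("wrist");save(W,"w1")
print(np.round(blobs(W,.095),4))
print([ (r["p"],at_z(W,r["xy"],.0475).round(3)) for r in tip_of(W,"bottle1_center")])
```

```text
t 2.6167 [ 6.33936938e-02  2.10213674e-02  1.64572793e+00 -3.15028772e-04
  1.47522063e+00 -7.20633269e-01]
(0.64, ((0.5570572018623352, 0.1086130291223526), (0.18931786715984344, 0.17076925933361053), 0.9159528017044067)) [(0.62, array([0.544, 0.111, 0.   ]))]
t 1.0666000000000002
[[0.4461 0.3709]
 [0.4555 0.2861]
 [0.5655 0.3652]
 [0.5834 0.2641]]
[(0.9, array([0.443, 0.372, 0.047]))]
```

View pics/w0.png

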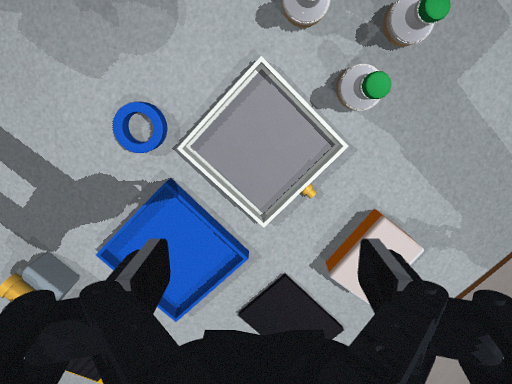

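View pics/w1.png

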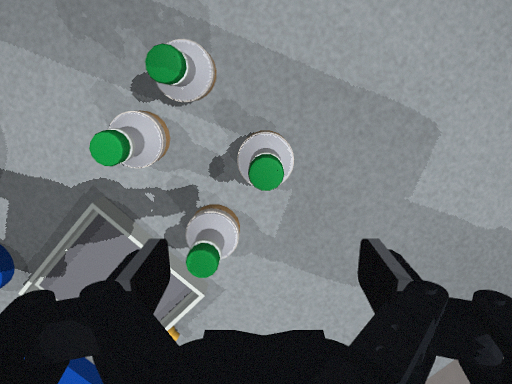

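Wrist check: the white tray is at pixel (263,140) of w0, unobstructed, and the four bottles show green plugs in w1. The wrist estimates agree with the fixed cameras to within 4–7 mm, so I average them and move the first bottle.

```bash
cat >> h.py <<'E'
D=down(3*np.pi/4)
GAS=np.array([.548,.107]);BLUE=np.array([.567,-.1145])
CELLS=[np.array(c)*.04 for c in((1,-1),(-1,-1),(1,1),(-1,1))]
OFF=np.array([-.001,.002])
def locate():
    """bottle xy from top+scene, averaged; unmatched ones flagged"""
    a,b=bottles(); out=[]
    for p in a:
        d=[np.linalg.norm(p-q) for q in b]
        if d and min(d)<.025: out.append((p+b.pop(int(np.argmin(d))))/2+OFF)
        else: out.append(p+OFF+[.003,0])
    return out+[q+OFF-[.003,0] for q in b]
def near(L,p): 
    d=[np.linalg.norm(q-p) for q in L]; return L[int(np.argmin(d))]
def pick(p,floor=0.,h=.2):
    arm.movep([*p,h],D)
    if arm.move_l([*p,.054+floor],v=.25,guard=12): print("guard on descent",get_tool_pos(),get_ft_force())
    hand.close_gripper(f_grip=40); g=get_finger_gap(); print("gap",round(g,4),"F",get_finger_force())
    arm.move_l([*p,h],v=.3); return abs(g-.032)<.006
def place(p,floor=.005,h=.2):
    arm.movep([*p,h],D)
    if arm.move_l([*p,.056+floor],v=.2,guard=8): print("touch z",get_tool_pos()[2].round(4))
    hand.open_jaws(); arm.move_l([*p,h],v=.35)
E
python3 - <<'E'
from h import *
t=get_time()
print(pick(np.array([.585,.259])), get_finger_gap())
W=get_image("wrist");save(W,"w2")
place(GAS+CELLS[0]); print(get_time()-t)
print(np.round(locate(),3).tolist())
W=get_image("wrist");save(W,"w3"); print(np.round(blobs(W,.1),4).tolist(),quad(W,"gas_tray",.027))
cv2.imwrite("pics/w23.png",np.vstack([cv2.imread("pics/w2.png"),cv2.imread("pics/w3.png")])[::1,::1][0:768:1]) if 0 else cv2.imwrite("pics/w23.png",cv2.resize(np.hstack([cv2.imread("pics/w2.png"),cv2.imread("pics/w3.png")]),(800,300)))
E
```

```text
gap 0.0312 F 39.282336831092834
True 0.031019512826905248
touch z 0.0594
5.050000000000001
[[0.568, 0.361], [0.455, 0.28], [0.446, 0.367], [0.58, 0.071]]
[[0.5825, 0.0713]] (0.59, ((0.5568678379058838, 0.10845278203487396), (0.18820126354694366, 0.1720188707113266), 0.7754309773445129))
```

View pics/w23.png

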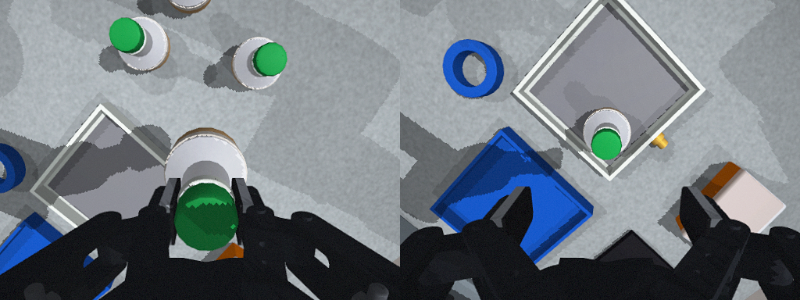

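The first bottle stands in the white tray, with its plug at about (605,143) of the combined picture. It sits about 7 mm off the commanded spot, so from now on I align each pick with the wrist camera from above.

```bash
cat >> h.py <<'E'
def wfix(p,floor=0.):
    W=get_image("wrist"); L=blobs(W,.095+floor)
    q=near(L,p) if L else p
    return q if np.linalg.norm(q-p)<.03 else p
_pick=pick
def pick(p,floor=0.,h=.2):
    arm.movep([*p,h],D); arm.pause(.1); q=wfix(p,floor); print("fix",np.round(q-p,4)); return _pick(q,floor,h)
E
python3 - <<'E'
from h import *
t=get_time()
L=locate();print(np.round(L,3).tolist())
if pick(near(L,np.array([.456,.282]))): place(GAS+CELLS[1])
else: print("FAILED")
W=get_image("wrist"); print(np.round(blobs(W,.1),4).tolist(),GAS+CELLS[1])
print(np.round(locate(),3).tolist(),get_time()-t)
E
```

```text
[[0.568, 0.361], [0.456, 0.28], [0.446, 0.367], [0.58, 0.071]]
fix [-0.0034  0.0038]
gap 0.0312 F 40.475072264671326
touch z 0.0595
[[0.5041, 0.0689], [0.5798, 0.0715]] [0.508 0.067]
[[0.568, 0.361], [0.446, 0.368], [0.502, 0.069], [0.581, 0.071]] 6.258400000000002
```

Run:
```python
from h import *
t=get_time()
for k,e in((2,[.568,.361]),(3,[.446,.368])):
    L=locate();print(np.round(L,3).tolist())
    if pick(near(L,np.array(e))): place(GAS+CELLS[k])
    else: print("FAILED");break
    W=get_image("wrist"); print(np.round(blobs(W,.1),4).tolist(),GAS+CELLS[k])
arm.movep([.45,-.25,.3],D)
print(np.round(locate(),3).tolist(),get_time()-t)
S=get_image("scene");save(S,"s1"); T=get_image("top");save(T,"t1")
```

```text
[[0.568, 0.361], [0.446, 0.368], [0.502, 0.069], [0.581, 0.071]]
fix [-0.0027  0.0044]
gap 0.0311 F 40.0806587934494
touch z 0.0596
[[0.5066, 0.0714], [0.5841, 0.1485], [0.5825, 0.0739]] [0.588 0.147]
[[0.504, 0.068], [0.446, 0.367], [0.582, 0.148], [0.582, 0.071]]
fix [-0.0037  0.004 ]
gap 0.0309 F 40.90291678905487
touch z 0.0595
[[0.504, 0.1481], [0.5042, 0.0714], [0.5815, 0.1487], [0.58, 0.0741]] [0.508 0.147]
[[0.505, 0.146], [0.505, 0.067], [0.583, 0.148], [0.58, 0.072]] 14.158299999999997
```

View pics/s1.png

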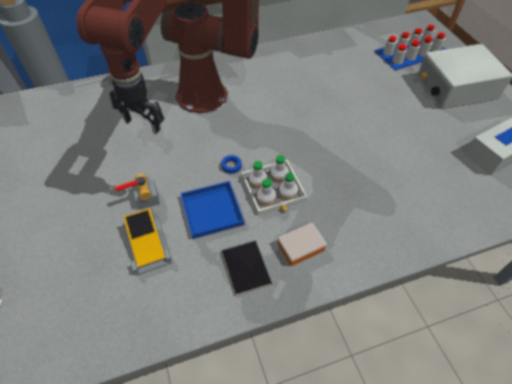

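All four bottles stand in the white tray, plugs at (258,165), (280,160), (266,184), (289,178), each within a few mm of its cell. Next I measure the valve and pedal from near.

```bash
cat >> h.py <<'E'
def lever(p,z=.106):
    H=cv2.cvtColor(p["image"],cv2.COLOR_RGB2HSV)
    m=cv2.inRange(H,(0,170,110),(6,255,255))|cv2.inRange(H,(174,170,110),(180,255,255))
    c,_=cv2.findContours(m,cv2.RETR_EXTERNAL,cv2.CHAIN_APPROX_NONE); out=[]
    for k in c:
        if cv2.contourArea(k)<30: continue
        w=np.array([at_z(p,(q+.5)/[512,384],z)[:2] for q in k[:,0]],np.float32)
        if np.linalg.norm(w.mean(0)-[.47,-.33])<.12: out.append(cv2.boxPoints(cv2.minAreaRect(w)).round(4).tolist())
    return out
E
python3 - <<'E'
from h import *
arm.movep([.50,-.30,.33],D); arm.pause(.1)
W=get_image("wrist");save(W,"w4");T=get_image("top")
for nm,p in(("W",W),("T",T)):
    print(nm,"lever",lever(p))
    for n,z in (("valve_axis",.1),("valve_end",.1),("pedal_pad",.07),("pedal_base",0)):
        print(n,[(round(r["p"],2),at_z(p,r["xy"],z)[:2].round(4).tolist()) for r in tip_of(p,n)])
E
```

```text
W lever [[[0.4458000063896179, -0.3154999911785126], [0.4521999955177307, -0.38109999895095825], [0.4674000144004822, -0.37959998846054077], [0.460999995470047, -0.3140000104904175]]]
valve_axis [(0.8, [0.4518, -0.3056])]
valve_end [(0.82, [0.4594, -0.3711])]
pedal_pad [(0.78, [0.5724, -0.3399])]
pedal_base [(0.57, [0.7899, -0.0751]), (0.55, [0.6146, -0.3363])]
T lever []
valve_axis [(0.59, [0.4485, -0.3041])]
valve_end [(0.54, [0.4652, -0.3621])]
pedal_pad [(0.8, [0.5813, -0.339]), (0.42, [0.4575, -0.3704])]
pedal_base [(0.81, [0.6199, -0.3378])]
```

View pics/w4.png

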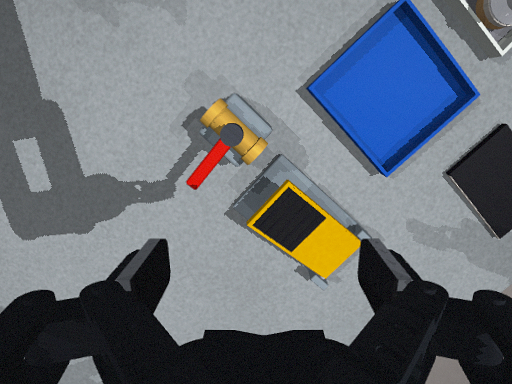

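The lever (tip at pixel (193,186) of w4) points to -y with its axis near (0.452, -0.302). The pedal's free end is clear of the lever's arc. Next I push the lever open with the closed fingers until they meet the stop.

```bash
cat >> h.py <<'E'
AX=np.array([.452,-.302])
def vpose(th,off,r=.058,z=.09):
    u=np.array([np.sin(th),-np.cos(th)]);n=np.array([np.cos(th),np.sin(th)])
    return [*(AX+r*u+off*n),z],down(th)
def vpush(ths,off,last):
    """push lever along angles ths at offset off; the last segment is guarded"""
    for th in ths: 
        p,R=vpose(th,off); arm.move_l(p,R,v=.08)
    p,R=vpose(last,off); h=arm.move_l(p,R,v=.05,guard=10)
    f=get_ft_force(); print("stop",h,f.round(1),get_tool_pos().round(4))
E
python3 - <<'E'
from h import *
t=get_time()
hand.close_gripper(f_grip=40)
p,R=vpose(0.,-.045,z=.2); arm.movep(p,R)
p[2]=.09; print("hit?",arm.move_l(p,R,v=.15,guard=10))
f0=get_ft_force().round(1)
vpush([.1,.4,.7,1.0,1.3],-.019,1.85)
print(f0)
p,R=vpose(1.5,-.06); arm.move_l(p,v=.1)
arm.move_l([*p[:2],.2],v=.3)
arm.movep([.50,-.30,.33],D); arm.pause(.1)
W=get_image("wrist");save(W,"w5")
print("lever",lever(W)); print(get_time()-t,get_time()); print(np.round(locate(),3).tolist())
E
```

```text
hit? False
stop True [-0.4 -3.1  1.2] [ 0.5101 -0.3208  0.0907]
[ 0.3 -1.1  0.4]
lever [[[0.4629000127315521, -0.29330000281333923], [0.4634000062942505, -0.3095000088214874], [0.531000018119812, -0.3075999915599823], [0.5306000113487244, -0.2912999987602234]]]
8.291699999999999 41.05
[[0.505, 0.147], [0.505, 0.067], [0.583, 0.148], [0.58, 0.072]]
```

View pics/w5.png

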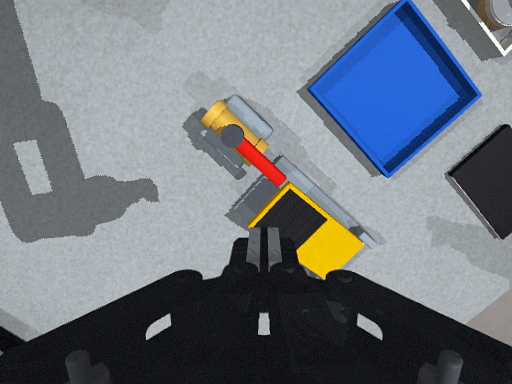

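The lever now lies along the pipe (slope equal to the pipe's in w5). I seat it once more against the stop, then press the pedal further toward its hinge to stay clear of the lever tip.

Run:
```python
from h import *
t=get_time()
p,R=vpose(1.6,-.045,z=.2); arm.movep(p,R); arm.move_l([*p[:2],.09],v=.2)
p,R=vpose(1.65,-.010); print(arm.move_l(p,R,v=.05,guard=18),get_ft_force().round(1),get_tool_pos().round(4))
p,R=vpose(1.6,-.055); arm.move_l(p,v=.15); arm.move_l([*p[:2],.2],v=.3)
P=[.60,-.337]
Rp=down(np.pi/2); arm.movep([*P,.15],Rp); arm.pause(.3)
T=get_image("top");print("bottles",np.round(locate(),3).tolist(),"t",get_time()-t)
f0=get_ft_force()
print(arm.move_l([*P,.085],v=.2,guard=15))
print("press",arm.move_l([*P,.028],v=.03,guard=26))
z=get_tool_pos()[2]; arm.pause(.2); print(z,get_tool_pos().round(4),(get_ft_force()-f0).round(1))
```

```text
True [-0.1 -3.2  0.5] [ 0.5112 -0.3208  0.0907]
bottles [[0.583, 0.147], [0.505, 0.147], [0.505, 0.067], [0.58, 0.072]] t 3.8500000000000014
False
press True
0.03850372764457126 [ 0.5979 -0.3377  0.0392] [-4.4  4.4 13.5]
```

Run:
```python
from h import *
P=[.60,-.337]
for z in (.037,.0355,.034,.0325):
    h=arm.move_l([*P,z],v=.03,guard=40); arm.pause(.2); F=get_ft_force(); print(z,h,get_tool_pos().round(4),F.round(1))
    if F[2]>26: break
t=get_time()
while get_time()-t<6.2:
    arm.pause(.8); print(round(get_time()-t,1),get_ft_force()[2].round(1),get_tool_pos()[2].round(4),np.round(locate(),3).tolist())
S=get_image("scene");save(S,"s2")
W=get_image("wrist");print("lever",lever(W))
```

```text
0.037 False [ 0.599  -0.3377  0.0397] [-7.7  1.6 13.8]
0.0355 False [ 0.599  -0.3377  0.0383] [-7.8  1.7 14. ]
0.034 False [ 0.5989 -0.3378  0.0371] [-8.   1.8 14.9]
0.0325 False [ 0.599  -0.3378  0.0369] [-10.1   2.8  20.7]
0.8 20.5 0.0369 [[0.505, 0.146], [0.505, 0.067], [0.583, 0.148], [0.58, 0.072]]
1.7 20.1 0.0369 [[0.505, 0.146], [0.505, 0.067], [0.583, 0.148], [0.58, 0.072]]
2.6 20.8 0.0369 [[0.505, 0.146], [0.505, 0.067], [0.583, 0.148], [0.58, 0.072]]
3.5 20.1 0.0369 [[0.505, 0.146], [0.505, 0.067], [0.583, 0.148], [0.58, 0.072]]
4.4 21.0 0.0369 [[0.505, 0.146], [0.505, 0.067], [0.583, 0.148], [0.58, 0.072]]
5.3 20.3 0.0369 [[0.505, 0.146], [0.505, 0.067], [0.583, 0.148], [0.581, 0.072]]
6.2 20.2 0.0368 [[0.505, 0.146], [0.505, 0.067], [0.583, 0.148], [0.58, 0.072]]
lever [[[0.5289000272750854, -0.3070000112056732], [0.5371999740600586, -0.3089999854564667], [0.5414000153541565, -0.2913999855518341], [0.5332000255584717, -0.28940001130104065]]]
```

View pics/s2.png

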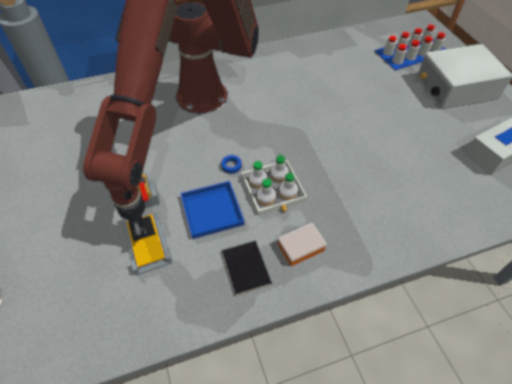

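The force jumped while z held at 0.0369 m, so the pedal was on its stop. It stayed there over 6 s with all four bottles in the white tray (s2: plugs around (272,172)). Next I release the pedal and shut the valve.

Run:
```python
from h import *
t=get_time()
arm.move_l([.60,-.337,.2],v=.15)
p,R=vpose(1.6,.05,z=.2); arm.movep(p,R); print("hit?",arm.move_l([*p[:2],.09],v=.15,guard=10))
vpush([1.55,1.2,.9,.6,.35],.019,-.3)
p,R=vpose(0.0,.06); arm.move_l(p,R,v=.15)
p,R=vpose(-.1,.010); print(arm.move_l(p,R,v=.05,guard=18),get_tool_pos().round(4)) if 1 else 0
p,R=vpose(-.1,.06); arm.move_l(p,R,v=.15)
arm.move_l([*p[:2],.2],v=.3)
arm.movep([.50,-.30,.33],D); arm.pause(.1)
W=get_image("wrist");save(W,"w6"); print("lever",lever(W),get_time()-t,get_time()); print(np.round(locate(),3).tolist())
```

```text
hit? False
stop True [3.8 0.2 0.8] [ 0.4721 -0.3588  0.0909]
True [ 0.4724 -0.3607  0.0903]
lever [[[0.4449999928474426, -0.3142000138759613], [0.44699999690055847, -0.38100001215934753], [0.46230000257492065, -0.3806000053882599], [0.4602000117301941, -0.31380000710487366]]] 9.974999999999994 65.3667
[[0.505, 0.146], [0.505, 0.067], [0.583, 0.148], [0.581, 0.072]]
```

View pics/w6.png

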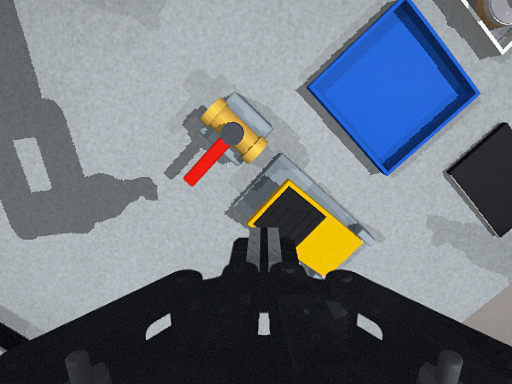

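The lever (tip at (190,183)) is square to the pipe again, a 90° swing between stops, and the pedal is up. Next I check the blue tray from above and move the bottles.

Run:
```python
from h import *
t=get_time()
hand.open_jaws(); arm.movep([.567,-.1145,.33],D); arm.pause(.1)
W=get_image("wrist"); q=quad(W,"blue_tray",.027); print(q)
c=BLUE if q is None or abs(q[1][1][0]-.172)>.008 or abs(q[1][1][1]-.172)>.008 else (BLUE+np.array(q[1][0]))/2
print("blue",c)
for k,e in((0,[.58,.072]),(1,[.505,.067]),(2,[.583,.148]),(3,[.505,.147])):
    L=locate()
    if not pick(near(L,np.array(e)),.005): print("FAILED",np.round(L,3).tolist());break
    tgt=c+CELLS[k]+[.003,-.001]; place(tgt)
    W=get_image("wrist"); print(np.round(blobs(W,.1),4).tolist(),tgt)
arm.movep([.45,-.30,.3],D)
print(np.round(locate(),3).tolist(),get_time()-t)
S=get_image("scene");T=get_image("top")
cv2.imwrite("pics/end.png",np.hstack([S["image"][100:300,80:400],T["image"][80:320,100:430][:200]])[:,:,::-1])
```

```text
(0.81, ((0.5682984590530396, -0.11208347231149673), (0.17095592617988586, 0.1713414192199707), 89.04125213623047))
blue [ 0.56764923 -0.11329174]
fix [ 0.0018 -0.0004]
gap 0.0308 F 40.274850726127625
touch z 0.0597
[[0.6072, -0.1508]] [ 0.61064923 -0.15429174]
fix [-0.0007  0.0016]
gap 0.0308 F 40.31319558620453
touch z 0.0596
[[0.5272, -0.1507], [0.6045, -0.1507]] [ 0.53064923 -0.15429174]
fix [0.001  0.0009]
gap 0.0312 F 39.8429936170578
touch z 0.0597
[[0.5297, -0.1483], [0.6069, -0.0712], [0.6072, -0.1483]] [ 0.61064923 -0.07429174]
fix [-0.0009  0.0018]
gap 0.031 F 40.681504011154175
touch z 0.0595
[[0.5268, -0.0713], [0.5272, -0.1482], [0.6043, -0.071], [0.6049, -0.148]] [ 0.53064923 -0.07429174]
[[0.531, -0.153], [0.525, -0.072], [0.605, -0.072], [0.606, -0.151]] 27.4833
```

View pics/end.png

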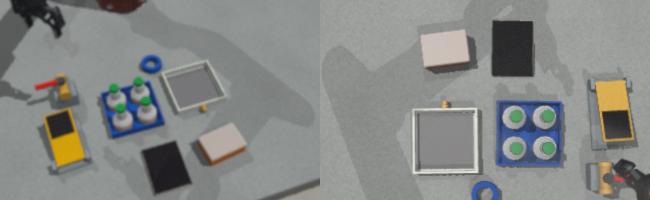

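All four bottles stand in the blue tray (plugs around (530,132) in the right half), the white tray is empty, the valve is shut and the pedal up.

```bash
python3 -c "
from h import *
arm.pause(.3); print(np.round(locate(),3).tolist(),get_time()); print(ticket.finish_job())"
```

```text
[[0.525, -0.072], [0.526, -0.151], [0.605, -0.072], [0.606, -0.151]] 93.45
the job is handed in; nothing more can be done
None
```

The job is handed in at 93 s of the 210 s allowed: all four bottles stood in the white tray through a pedal hold of over 6 s with the valve open, then I shut the valve and moved them to the blue tray; no verdict was returned.

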